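# Lot-code a carton in the hinged stamping jig

### The arm

A 6-joint arm with a two-finger parallel gripper is mounted at the origin on a cart in front of the work surface, level with it; the furniture and walls round the work are solid. World frame = base frame: x ahead of the robot, y to its left, z up, the work surface at z = 0. Lengths are in m, angles in rad, forces in N, time in s.
With the tool pointing down it reaches from about 0.35 to 0.925 m from the base axis. Payload 6.4 kg.
Tool frame: the origin (TCP) lies midway between the tips of the shut fingers; the grasp point (between the pads) lies ctrl.grip_point_offset behind it (ctrl.grip_point_offset is the distance from the TCP to the grasp point, in m); z points along the fingers, y is the line along which they close (so a half turn about z gives the same grasp; the last joint's range is limited). The gripper opens to 85 mm and grips with 20 to 120 N. Pads are 22 mm wide; open, the fingers measure 114 mm over their backs; the gripper's body (76 mm by 85 mm) begins 54 mm behind the grasp point. The pads swing forward as they close: fully open they stand 13 mm farther back than shut.
Start: joints at [1.139, 0.245, 1.558, -0, 1.339, -0.174], TCP at [0.166, 0.629, 0.231] pointing down, gripper open.
Joint ranges: [-3.13, 3.13], [-1.02, 2.26], [0.13, 2.54], [-0.95, 4.09], [0.21, 2.88], [-2.74, 2.74]. Speed limits (rad/s): [2.57, 2.57, 3.14, 3.14, 3.14, 3.14].

### API

Orientations are given as a unit quaternion [w, x, y, z].
In Python, from rig import ctrl gives the robot as it stands. The module is installed in compiled form; this text tells all that it offers.
- The arm moves only by the tool apply_moves, never from a script. Its argument "plan" is a list of rows, each a list of 7 numbers: the opening, from -1 (shut) to 1 (fully open), then the shift along the tool's x, y, z in cm, then the turn, a rotation vector about the tool's x, y, z in degrees. A call has 1 to 8 rows; each row shifts and turns the commanded pose from where the row before left it, along the tool's axes as they then stand; what a row does not reach is not made up. A row lasts 1/8 s, in which the tool goes at most 62.5 mm and 10.7 degrees, less where a joint would pass 70% of its speed; a pose out of reach is approached as far as the arm can. A call with a gripper value outside its range is refused whole. The fingers move at their own pace and stop on an object; the grip force is fixed at half the most. Time passes only in rows, so rows that do not move let the fingers close. It gives the time, the measured TCP pose, the force, the opening and the grip force at its end, in the units of the state.
- ctrl.observe(): the state, without advancing time (a new reading comes with each control period).
- ctrl.capture(name): name is "scene" or "top" or "wrist"; returns a dict with "pixels" (480x640x3 uint8, red, green, blue), "fx", "fy", "cx", "cy" (pixels), "pose" (4x4, takes a point from camera to world coordinates). Camera axes: x right, y down, z forward; pixel columns grow to the right and rows downward; lengths in m; the calibration is good to about 2 mm. The wrist camera is an equidistant fisheye: a pixel r from the principal point sees the ray r / f radians off the axis. A picture is of the moment at which its call begins. There is no depth.
- ctrl.job_done(): hands the job in; it is judged then, once.
The state is a dict: "t": time; "joint_pos": joint angles; "qvel": joint speeds; "effort": joint torques, N m; "tcp_pos": TCP position; "eef_rot": TCP orientation; "contact_force": force on the tool from outside, world axes, zero at the start; "ft_torque": the same for the moment, N m; "grip_width": opening from 0.0 (shut) to 1.0 (fully open); "finger_force": force on a finger pad.
Only numpy, scipy, OpenCV 4.12 (cv2) and the standard library are available. Lean on these libraries where they do the work, as an engineer would, in place of code of your own. Each camera call takes 0.05 s, during which the arm holds its last target. There are 200 camera calls.

### The job

Stamp the lot code on the closed carton that stands on edge by itself on the table to one side of the coding jig: stand it square and fully home in the long pocket of the jig, swing the hinged stamp guide fully down over it (move the guide out of the way first if it leans over the pocket), then set the stamp upright in the guide's window on top of the carton and push its cap right down. Put the stamp back upright in its own rest on the jig, turned to fit, and leave the carton in the pocket with the guide down so the code can be checked. Do not press the stamp's cap down anywhere else, and do not shove or knock over the rolls, the pump bottle or the tape dispenser.

Things in the scene. Friction and masses are not known exactly. Their poses are not given: they have to be found in the camera images.
- jig: Coding jig, fixed: grey base plate, 8 mm thick (x -145..45, y -100..115 mm in its frame), bare aluminium fittings. Origin on the table under the pocket's centre; y runs along the pocket to the guide's hinge, x across it, away from the stamp rest, z up. Two hinge posts at y = +90, x = +-31 mm, 103 mm over the table; a post at y = -81 mm, 91 mm over the table, carries the closed guide.
- pocket (a point): Centre of the carton pocket's floor, 8 mm above the table; axes as the jig's. Pocket 41 mm (x) by 125 mm (y) inside; walls 3.5 mm thick, 22 mm high above the floor, topped by outward flared lips that add 7 mm of height and widen the mouth by 4 mm on each side.
- stamp_spot (a point): Point above the pocket's centre, 82 mm above its floor (90 mm above the table): middle of the upper face of a carton that is fully home, and of the guide's window when the guide is down. A stamp standing in the window on the carton has its origin here, its long side (y) along jig y.
- rest (a point): Centre of the stamp rest's floor, at jig x = -97 mm, 8 mm above the table; axes as the jig's. A low aluminium frame 61 mm (x) by 38 mm (y) inside, walls 9 mm high with flared lips that add 5 mm: a stamp in it has its long side along jig x, a quarter turn from the window.
- guide (a joint): Hinge angle of the stamp guide, rad: 0 = fully down, level over the pocket; 1.57 = upright; 2.0 = stop, leaning back away from the pocket. It starts between 0.9 and 1.9; below about 1.6 it is in the way of loading. The hinge is stiff (0.22 N m) and stays where it is left; 2 to 3 N near its tip moves it either way.
- guide_hinge (a point): Middle of the guide's hinge pin (along jig x), 95 mm above the table at jig y = +90 mm. The guide: aluminium plate 70 mm wide, 6 mm thick, centred on the pin's level when down, reaching 178 mm from the pin to jig -y, then a black tab 30 mm wide to 198 mm. 90 mm from the pin is its stamp window, 38 mm (jig x) by 61 mm (jig y), with a collar 12 mm high on the upper (outer) face.
- guide_tip (a point): Middle of the end of the guide's black thumb tab, 198 mm from the hinge pin; moves with the guide.
- carton: The closed folding carton, green and white card, both ends shut, standing by itself on the bare table on its long narrow side (not those in trays, in the heap or on the scale): 38 mm (x) by 122 mm (y) by 82 mm high, 0.06 kg. Origin at the centre of its underside, z up. Both ways round are the same to the jig.
- lot_stamp: Self-inking stamp, black body with a red cap, standing upright: 35 mm (x) by 58 mm (y), 80 mm high, 0.14 kg. Origin at the centre of its underside, z up. The cap, 36 x 56 mm, fills heights 56 to 80 mm and can be gripped across its 36 mm; lifting it lifts the stamp. Both ways round are the same.
- lot_stamp_cap (a joint): Travel of the stamp's cap, m: 0 = up, 0.014 = right down (stamped). A spring returns it; about 9 N starts it moving and 11.5 N holds it right down.
- tape_roll: Bystander: roll of brown tape lying flat, 94 mm across, 48 mm high; origin at the centre of its underside.
- label_roll: Bystander: white label roll lying flat, 77 mm across, 40 mm high; origin at the centre of its underside.
- sanitizer: Bystander: white pump bottle, 81 x 66 mm, 206 mm high; origin at the centre of its underside.
- tape_dispenser: Bystander: black tape dispenser, 68 x 174 mm, 104 mm high; origin at the centre of its underside.

How it is judged:
On the way, in this order (a step that is already met when the one before it is completed fails the run):
1. The carton stands square and fully home in the jig's pocket (distance between carton and pocket below 0.006 m and angle between carton's own z axis and vertical below 0.04 rad and angle between the y axis of carton and the y axis of jig, either way round below 0.06 rad), for 0.2 s.
2. The stamp guide is fully down over the seated carton (all of step 1 and value of joint guide below 0.04 rad), for 0.2 s.
3. The stamp, upright in the guide's window on the carton, is pressed right down (all of step 2 and value of joint lot_stamp_cap above 0.011 m and distance between lot_stamp and stamp_spot below 0.007 m and angle between lot_stamp's own z axis and vertical below 0.08 rad), for 0.1 s.
At the end, for the whole second after the job is handed in: Carton in the pocket (origin within 6 mm of the floor centre, upright to 0.04 rad, square to 0.06 rad), guide down (below 0.04 rad), stamp released and still in its rest, cap up (origin within 6 mm of the centre, upright to 0.05 rad, long side along jig x to 0.15 rad) (all of step 2 and distance between lot_stamp and rest below 0.006 m and angle between lot_stamp's own z axis and vertical below 0.05 rad and angle between the y axis of lot_stamp and the x axis of jig, either way round below 0.15 rad and value of joint lot_stamp_cap below 0.003 m and linear speed of each of lot_stamp, carton below 0.02 m/s); the robot touches nothing.
It fails at once if The stamp's cap is pressed down anywhere but in the guide's window on the carton (value of joint lot_stamp_cap above 0.009 m and distance between lot_stamp and stamp_spot above 0.012 m).
It fails at once if The tape roll is shoved more than 30 mm or knocked over (distance of tape_roll from where it was at the start of the episode above 0.03 m or angle between tape_roll's own z axis and vertical above 0.4 rad).
It fails at once if The label roll is shoved more than 30 mm or knocked over (distance of label_roll from where it was at the start of the episode above 0.03 m or angle between label_roll's own z axis and vertical above 0.4 rad).
It fails at once if The sanitizer is shoved more than 30 mm or knocked over (distance of sanitizer from where it was at the start of the episode above 0.03 m or angle between sanitizer's own z axis and vertical above 0.4 rad).
It fails at once if The tape dispenser is shoved more than 30 mm or knocked over (distance of tape_dispenser from where it was at the start of the episode above 0.03 m or angle between tape_dispenser's own z axis and vertical above 0.4 rad).
It also fails if it takes over 72 s, if anything falls off the work surface, if the arm or the gripper's body presses on something with over 40 N, if the wrist force passes 120 N, or if a joint passes its speed limit or range.

## Working session

There is one attempt and no reset: what is moved stays moved. The work goes in short steps, Python scripts to look and compute and a tool call to move; the robot and the scene stay as the last step left them, time stands still between calls to the robot, and variables do not carry over. Pictures are saved under pics/ and viewed, at most 10 in all, crops included, and the job is handed in when it is done.

Besides the shell and the picture viewer there is one more tool, called after "Request:" as name(argument=value, ...), one argument or row to a line, values as JSON. apply_moves: Moves the arm, as the interface text tells. Its arguments: {"type":"object","properties":{"plan":{"type":"array","items":{"type":"array","items":{"type":"number"}}}},"required":["plan"]}

```bash
mkdir -p pics; cat > h.py <<'E'
import numpy as np, cv2
from rig import ctrl
from scipy.spatial.transform import Rotation as R
def snap(cam,name=None):
    c=ctrl.capture(cam)
    if name: cv2.imwrite(f'pics/{name}.png',c['pixels'][:,:,::-1])
    return c
def ray(c,u,v,cam):
    x=(u-c['cx'])/c['fx'];y=(v-c['cy'])/c['fy']
    if cam=='wrist':
        r=np.hypot(x,y)+1e-12;d=np.array([np.sin(r)*x/r,np.sin(r)*y/r,np.cos(r)])
    else: d=np.array([x,y,1.])
    P=np.array(c['pose']);return P[:3,3],P[:3,:3]@d
def onz(c,u,v,z,cam):
    o,d=ray(c,u,v,cam);return o+d*(z-o[2])/d[2]
def proj(c,p,cam):
    P=np.array(c['pose']);q=P[:3,:3].T@(np.asarray(p,float)-P[:3,3])
    if cam=='wrist':
        s=np.hypot(q[0],q[1])+1e-12;t=np.arctan2(s,q[2]);x,y=q[:2]/s*t
    else:x,y=q[:2]/q[2]
    return np.array([c['cx']+c['fx']*x,c['cy']+c['fy']*y])
E
python3 - <<'E'
from h import *
for n in('scene','top'):
    c=snap(n,n+'0');print(n,c['fx'],c['cx'],c['cy'],np.round(c['pose'],3).tolist())
print(ctrl.observe(),ctrl.grip_point_offset)
E
```

```text
scene 489.6636107779615 321.228044331234 239.4173880485646 [[0.793, -0.257, 0.552, -0.35], [-0.608, -0.303, 0.733, -1.229], [-0.022, -0.918, -0.397, 0.747], [0.0, 0.0, 0.0, 1.0]]
top 568.740062611012 327.2210456727532 226.68669905291875 [[-0.016, -0.981, 0.192, 0.177], [-1.0, 0.015, -0.005, -0.066], [0.002, -0.192, -0.981, 1.901], [0.0, 0.0, 0.0, 1.0]]
{'t': 0.1, 'joint_pos': array([ 1.13892594e+00,  2.45760628e-01,  1.55890379e+00, -3.38397697e-06,
        1.33871446e+00, -1.74056280e-01]), 'qvel': array([-0.00040737, -0.00031892, -0.00398501,  0.00020499, -0.00144699,
        0.00017202]), 'effort': array([-3.57762110e-04, -4.30674684e+01, -3.27126789e+01, -8.89669718e-05,
        2.80742111e-03, -7.32964367e-06]), 'tcp_pos': array([0.1654798 , 0.62805558, 0.23027376]), 'eef_rot': array([-2.64888838e-04,  1.28549904e-01,  9.91702639e-01, -8.52928660e-04]), 'contact_force': array([-0.07008468,  0.3566471 , -0.35540938]), 'ft_torque': array([-0.04774719, -0.05879069,  0.05764698]), 'finger_force': 0.0, 'grip_width': 1.0051121118349549} 0.0187
```

View pics/scene0.png

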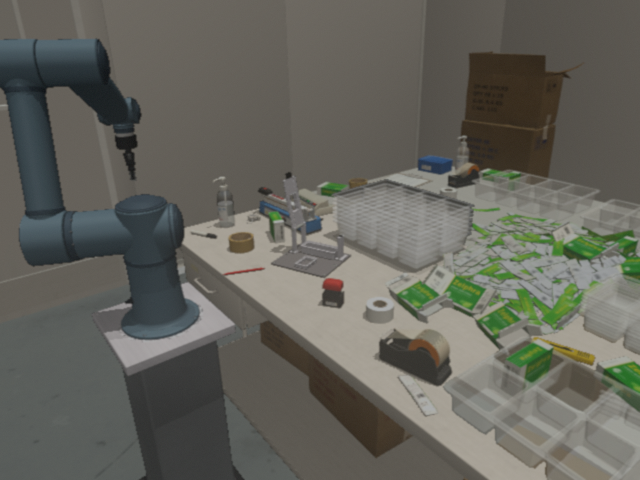

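View pics/top0.png

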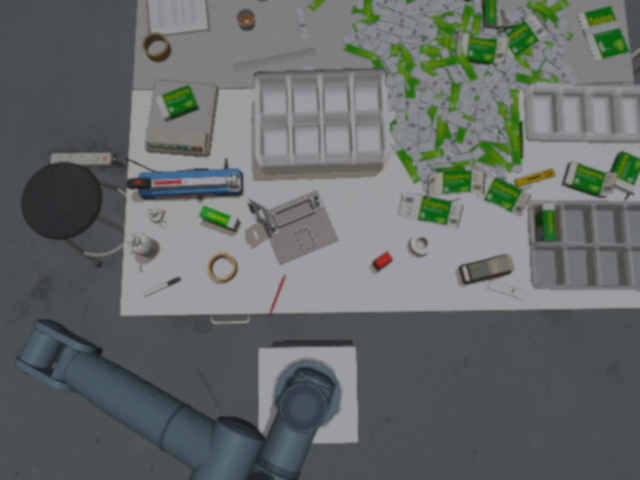

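The scene shows the jig near (310,255) with its guide up, the stamp (333,292), carton (276,228), tape roll (241,242), label roll (380,310) and dispenser (415,355). In the top view the jig is at (293,228), carton (219,218), stamp (382,261), sanitizer (142,245) and tape roll (222,267). I'll enlarge both.

```bash
python3 - <<'E'
from h import *
a=cv2.imread('pics/top0.png')[180:285,190:400]
b=cv2.imread('pics/scene0.png')[165:315,230:400]
a=cv2.resize(a,(600,300),interpolation=cv2.INTER_CUBIC)
a=cv2.resize(cv2.imread('pics/top0.png')[182:282,190:400],(798,380),interpolation=cv2.INTER_CUBIC)
cv2.imwrite('pics/topz.png',a)
b=cv2.resize(b,(680,600),interpolation=cv2.INTER_CUBIC);cv2.imwrite('pics/scz.png',b)
E
```

```text
(no output)
```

View pics/topz.png

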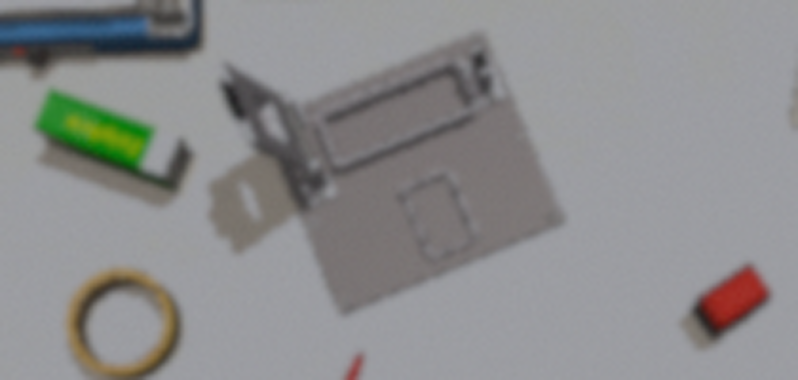

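View pics/scz.png

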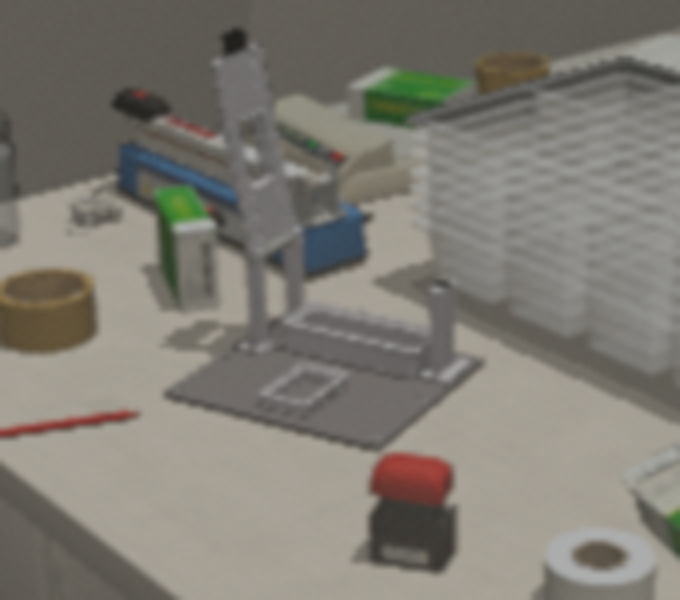

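The crops show the jig plate corners (topz px: 480,35 / 563,222 / 343,312) and the carton top at about (35..190, 90..178). The stamp cap is at (735,300), and the guide tab is at (235,95) in topz and (235,40) in scz. The guide is near upright.

```bash
python3 - <<'E'
from h import *
t=snap('top');s=snap('scene')
T=lambda u,v:(190+(u+.5)/3.8-.5,182+(v+.5)/3.8-.5)
S=lambda u,v:(230+(u+.5)/4-.5,165+(v+.5)/4-.5)
W=[onz(t,*T(*p),.008,'top')[:2] for p in((480,35),(563,222),(343,312))]
J=np.array([(.045,-.1),(-.145,-.1),(-.145,.115)])
W=np.array(W);jm=J.mean(0);wm=W.mean(0)
a=J-jm;b=W-wm
th=np.arctan2((a[:,0]*b[:,1]-a[:,1]*b[:,0]).sum(),(a*b).sum())
Rj=np.array([[np.cos(th),-np.sin(th)],[np.sin(th),np.cos(th)]])
o=wm-Rj@jm
print('jig',o.round(4),'deg',np.degrees(th),'res',(W-(o+J@Rj.T)).round(4).tolist())
def tri(p,q):
    o1,d1=ray(t,*p,'top');o2,d2=ray(s,*q,'scene')
    k=np.linalg.lstsq(np.c_[d1,-d2],o2-o1,rcond=None)[0]
    A,B=o1+d1*k[0],o2+d2*k[1];return (A+B)/2,np.linalg.norm(A-B)
p,e=tri(T(229,85),S(236,32));j=Rj.T@(p[:2]-o);print('tip',p,e,'jig',j,'ang',np.arctan2(p[2]-.095,.09-j[1]))
# stamp
hsv=cv2.cvtColor(t['pixels'],cv2.COLOR_RGB2HSV)
m=((hsv[...,0]<8)|(hsv[...,0]>172))&(hsv[...,1]>120)
m[:240]=0;m[:,:365]=0;m[:,405:]=0;m[280:]=0
ys,xs=np.nonzero(m);P=np.array([onz(t,x,y,.08,'top')[:2] for x,y in zip(xs,ys)],np.float32)
r=cv2.minAreaRect(P*1000);print('stamp',r)
m=(hsv[...,0]>35)&(hsv[...,0]<80)&(hsv[...,1]>100);m[:200]=0;m[:,:195]=0;m[:,245:]=0;m[240:]=0
ys,xs=np.nonzero(m);P=np.array([onz(t,x,y,.082,'top')[:2] for x,y in zip(xs,ys)],np.float32)
print('green',cv2.minAreaRect(P*1000))
for q in((52,90),(35,130),(190,145),(172,182)):print(onz(t,*T(*q),.082,'top').round(3))
for n,pp in(('tape',(123,322)),):print(n,onz(t,*T(*pp),.048,'top'))
for n,pp,z in(('label',(419,245),.04),('san',(142,245),.1),('disp',(486,269),.1)):print(n,onz(t,*pp,z,'top'))
E
```

```text
jig [0.5983 0.0359] deg 22.12816083623867 res [[-0.0035, 0.0014], [-0.0, 0.0012], [0.0035, -0.0026]]
tip [0.55996819 0.15243391 0.28825916] 0.009116776022635685 jig [0.00838241 0.12240924] ang 1.7369486059605408
stamp ((420.2471618652344, -251.46502685546875), (29.428285598754883, 55.27492141723633), 32.71519088745117)
green ((574.14013671875, 294.2959899902344), (95.0264663696289, 40.46559143066406), 68.37312316894531)
[0.611 0.331 0.082]
[0.576 0.344 0.082]
[0.561 0.211 0.082]
[0.529 0.226 0.082]
tape [0.41319327 0.2715371  0.048     ]
label [ 0.47541749 -0.37824474  0.04      ]
san [0.47938326 0.51972698 0.1       ]
disp [ 0.38525436 -0.57781103  0.1       ]
```

Estimates are consistent: the carton is 38 x ~125 mm, the stamp about 35 x 55 mm, and the guide is at about 1.74 rad, so it is clear of the pocket. I'll write a planner for the numbers and move above the carton.

```bash
cat >> h.py <<'E'
def Rd(yaw): # tool down, tool y at world yaw (deg)
    c,s=np.cos(np.radians(yaw)),np.sin(np.radians(yaw));y=np.array([c,s,0]);z=np.array([0,0,-1.])
    return np.c_[np.cross(y,z),y,z]
def cur():
    o=ctrl.observe();q=o['eef_rot'];M=R.from_quat([q[1],q[2],q[3],q[0]]).as_matrix()
    return np.array(o['tcp_pos']),M
def yawof(M): return np.degrees(np.arctan2(M[1,1],M[0,1]))
def rows(wps,g,step=.045,ang=9):
    """wps: (x,y,z,yaw[,step]); prints rows from the measured pose"""
    p,M=cur();out=[]
    for w in wps:
        tp=np.array(w[:3]);TM=Rd(w[3]);st=w[4] if len(w)>4 else step
        rv=R.from_matrix(M.T@TM).as_rotvec();n=max(1,int(np.ceil(max(np.linalg.norm(tp-p)/st,np.degrees(np.linalg.norm(rv))/ang))))
        p0=p
        for i in range(n):
            d=M.T@(p0+(tp-p0)*(i+1)/n-p)*100;t=np.degrees(R.from_matrix(M.T@TM).as_rotvec())/(n-i)
            d=d.round(2);t=t.round(1);out.append([g,*d,*t])
            p=p+M@d/100;M=M@R.from_rotvec(np.radians(t)).as_matrix()
    for i in range(0,len(out),8):print('['+','.join('['+','.join('%g'%(v+0) for v in r)+']' for r in out[i:i+8])+']')
JO=np.array([.5983,.0359]);JA=22.13
def jw(x,y): 
    c,s=np.cos(np.radians(JA)),np.sin(np.radians(JA));return JO+np.array([c*x-s*y,s*x+c*y])
E
python3 -c "
from h import *
p,M=cur();print(p,yawof(M))
rows([(.38,.36,.26,20),(.569,.278,.24,-22)],1)"
```

```text
[0.16558181 0.62820485 0.23061876] 75.22935473825264
[[1,-3.45,-2.56,-0.36,0,0,6.9],[1,-3.72,-2.13,-0.37,0,0,6.9],[1,-3.96,-1.66,-0.36,0,0,6.9],[1,-4.13,-1.17,-0.37,0,0,6.9],[1,-4.24,-0.67,-0.36,0,0,6.9],[1,-4.29,-0.16,-0.37,0,0,6.9],[1,-4.28,0.36,-0.36,0,0,6.9],[1,-4.2,0.87,-0.37,-0.1,0,6.9]]
[[1,-2.84,2.99,0.4,0,0,8.4],[1,-2.36,3.37,0.41,0,0,8.4],[1,-1.85,3.68,0.4,0,0,8.4],[1,-1.3,3.91,0.41,0,0,8.4],[1,-0.7,4.06,0.4,0.1,0,8.4]]
```

Request:
apply_moves(
  plan=[
    [1, -3.45, -2.56, -0.36, 0, 0, 6.9],
    [1, -3.72, -2.13, -0.37, 0, 0, 6.9],
    [1, -3.96, -1.66, -0.36, 0, 0, 6.9],
    [1, -4.13, -1.17, -0.37, 0, 0, 6.9],
    [1, -4.24, -0.67, -0.36, 0, 0, 6.9],
    [1, -4.29, -0.16, -0.37, 0, 0, 6.9],
    [1, -4.28, 0.36, -0.36, 0, 0, 6.9],
    [1, -4.2, 0.87, -0.37, 0, 0, 6.9],
  ],
)

```text
t: 1.2
tcp_pos: [0.3807, 0.3591, 0.2605]
eef_rot: [0.0, 0.575, 0.818, 0.0]
contact_force: [0.4, 0.3, -0.5]
grip_width: 1.003
finger_force: 0.0
```

Request:
apply_moves(
  plan=[
    [1, -2.84, 2.99, 0.4, 0, 0, 8.4],
    [1, -2.36, 3.37, 0.41, 0, 0, 8.4],
    [1, -1.85, 3.68, 0.4, 0, 0, 8.4],
    [1, -1.3, 3.91, 0.41, 0, 0, 8.4],
    [1, -0.7, 4.06, 0.4, 0, 0, 8.4],
    [1, 0, 0, 0, 0, 0, 0],
  ],
)

```text
t: 1.95
tcp_pos: [0.5706, 0.2768, 0.2392]
eef_rot: [-0.0, 0.83, 0.558, -0.001]
contact_force: [-0.9, 0.7, -0.2]
grip_width: 1.002
finger_force: 0.0
```

```bash
python3 -c "
from h import *
p,M=cur();print(p,yawof(M))
c=snap('wrist','w1');print(c['fx'],c['cx'],c['cy'],np.round(c['pose'],3).tolist())"
```

```text
[0.57059579 0.27680322 0.2392379 ] -22.131727299536813
371.64829954431775 324.1844105624141 237.7172768562358 [[0.927, -0.362, -0.103, 0.597], [-0.376, -0.892, -0.252, 0.34], [-0.0, 0.272, -0.962, 0.382], [0.0, 0.0, 0.0, 1.0]]
```

View pics/w1.png

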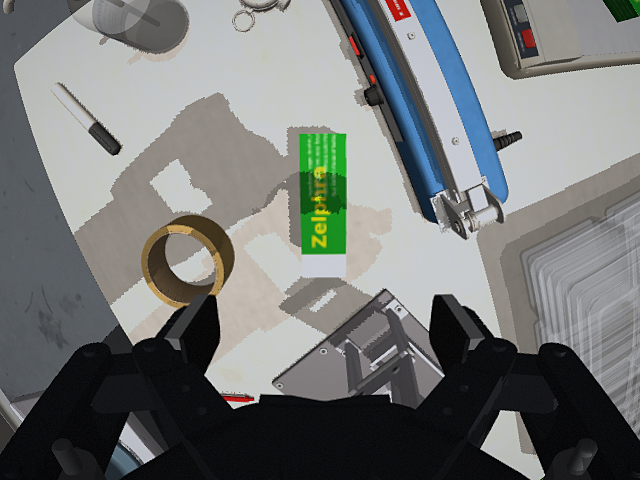

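The wrist view shows the carton's top with corners near (299,134), (347,134), (347,277) and (301,277). The guide is at (350,350), and the tape roll at (188,258).

```bash
python3 -c "
from h import *
c=snap('wrist')
C=np.array([onz(c,*q,.082,'wrist')[:2] for q in((299,134),(347,134),(347,277),(301,277))])
print(C.round(4),C.mean(0),np.linalg.norm(C-np.roll(C,1,0),axis=1))
l=(C[0]+C[1]-C[2]-C[3]);print('yaw y',np.degrees(np.arctan2(l[1],l[0])))
print(proj(c,cur()[0],'wrist'))
m=(c['pixels'].astype(int)[...,1]-c['pixels'][...,0]>60)[100:290,270:370];print(cv2.boundingRect(m.astype(np.uint8)))
"
```

```text
[[0.5771 0.3499]
 [0.6126 0.3356]
 [0.5687 0.2224]
 [0.5316 0.2373]] [0.57249365 0.28628697] [0.12140946 0.0382711  0.1213843  0.0399543 ]
yaw y 68.41694967268258
[321.36523974 302.06332594]
(31, 34, 48, 121)
```

```bash
python3 -c "
from h import *
rows([(.5725,.2863,.15,-21.6),(.5725,.2863,.045,-21.6,.03)],1)"
```

```text
[[1,0.3,0.02,2.99,0,0,-0.1],[1,0.29,0.02,3,0,0,-0.1],[1,0.3,0.02,2.99,-0.1,0,-0.1],[1,0,0,2.63,0,0,0],[1,0,0,2.62,0,0,0],[1,0,0,2.63,0,0,0],[1,0,0,2.62,0,0,0]]
```

Request:
apply_moves(
  plan=[
    [1, 0.3, 0.02, 2.99, 0, 0, -0.1],
    [1, 0.29, 0.02, 3, 0, 0, -0.1],
    [1, 0.3, 0.02, 2.99, 0, 0, -0.1],
    [1, 0, 0, 2.63, 0, 0, 0],
    [1, 0, 0, 2.62, 0, 0, 0],
    [1, 0, 0, 2.63, 0, 0, 0],
    [1, 0, 0, 2.62, 0, 0, 0],
    [1, 0, 0, 0, 0, 0, 0],
  ],
)

```text
t: 3.05
tcp_pos: [0.5701, 0.2866, 0.0435]
eef_rot: [-0.001, 0.827, 0.562, -0.002]
contact_force: [0.1, -0.2, 0.7]
grip_width: 0.998
finger_force: 0.0
```

Request:
apply_moves(
  plan=[
    [-1, 0, 0, 0, 0, 0, 0],
    [-1, 0, 0, 0, 0, 0, 0],
    [-1, 0, 0, 0, 0, 0, 0],
    [-1, 0, 0, 0, 0, 0, 0],
    [-1, 0, 0, 0, 0, 0, 0],
    [-1, 0, 0, 0, 0, 0, 0],
    [-1, 0, 0, -1.5, 0, 0, 0],
    [-1, 0, 0, 0, 0, 0, 0],
  ],
)

```text
t: 4.05
tcp_pos: [0.574, 0.2866, 0.0621]
eef_rot: [0.0, 0.827, 0.562, 0.001]
contact_force: [-0.4, -0.2, -1.1]
grip_width: 0.436
finger_force: 60.1
```

```bash
python3 -c "
from h import *
p,M=cur();print(p,yawof(M),jw(-.16,.2),jw(-.16,.08),jw(0,0))
a=jw(-.16,.2);b=jw(-.16,.06);q=jw(-.06,0)
rows([(p[0],p[1],.19,yawof(M)),(*a,.19,0),(*b,.19,18),(*q,.19,22.13)],-1)"
```

```text
[0.57395454 0.28661248 0.06213172] -21.67318078861818 [0.37474509 0.16089281] [0.41995021 0.04973303] [0.5983 0.0359]
[[-1,0.01,0.01,-4.26,0,0,0],[-1,0,0.01,-4.26,0.1,0,0],[-1,0.01,0,-4.27,0,-0.1,0],[-1,-3.17,-2.31,0,0,0,-3.6],[-1,-3.02,-2.51,0,0,0,-3.6],[-1,-2.86,-2.69,0,0,0,-3.6],[-1,-2.69,-2.86,0,0,0,-3.6],[-1,-2.5,-3.03,0,0,0,-3.6]]
[[-1,-2.3,-3.18,0,0,0,-3.7],[-1,-3.24,1.32,0,0,0,-4.5],[-1,-3.34,1.06,0,0,0,-4.5],[-1,-3.41,0.79,0,0,0,-4.5],[-1,-3.46,0.52,0,0,0,-4.5],[-1,-1.76,3.47,0,0,0,-1.4],[-1,-1.83,3.42,0.01,0,0,-1.4],[-1,-1.93,3.38,0,0,0,-1.3]]
```

Request:
apply_moves(
  plan=[
    [-1, 0, 0, -4.26, 0, 0, 0],
    [-1, 0, 0, -4.26, 0, 0, 0],
    [-1, 0, 0, -4.27, 0, 0, 0],
    [-1, -3.17, -2.31, 0, 0, 0, -3.6],
    [-1, -3.02, -2.51, 0, 0, 0, -3.6],
    [-1, -2.86, -2.69, 0, 0, 0, -3.6],
    [-1, -2.69, -2.86, 0, 0, 0, -3.6],
    [-1, -2.5, -3.03, 0, 0, 0, -3.6],
  ],
)

```text
t: 5.05
tcp_pos: [0.4056, 0.1809, 0.188]
eef_rot: [-0.0, 0.729, 0.685, -0.0]
contact_force: [0.1, -1.0, -0.3]
grip_width: 0.438
finger_force: 60.3
```

Request:
apply_moves(
  plan=[
    [-1, -2.3, -3.18, 0, 0, 0, -3.7],
    [-1, -3.24, 1.32, 0, 0, 0, -4.5],
    [-1, -3.34, 1.06, 0, 0, 0, -4.5],
    [-1, -3.41, 0.79, 0, 0, 0, -4.5],
    [-1, -3.46, 0.52, 0, 0, 0, -4.5],
    [-1, -1.76, 3.47, 0, 0, 0, -1.4],
    [-1, -1.83, 3.42, 0, 0, 0, -1.4],
    [-1, 0, 0, 0, 0, 0, -1.3],
  ],
)

```text
t: 6.05
tcp_pos: [0.5046, 0.0184, 0.188]
eef_rot: [-0.0, 0.558, 0.83, -0.0]
contact_force: [-1.0, -0.6, -1.0]
grip_width: 0.433
finger_force: 60.7
```

```bash
python3 -c "
from h import *
p,M=cur();print(p,yawof(M))
c=snap('wrist','w2');t=snap('top','top2');s=snap('scene','scene2')
# predicted jig corners
for x,y in((.045,-.1),(-.145,-.1),(-.145,.115),(.045,.115)):print(x,y,proj(c,[*jw(x,y),.008],'wrist').round(1),proj(t,[*jw(x,y),.008],'top').round(1))
"
```

```text
[0.50462127 0.01838903 0.18801672] 22.132793573230053
0.045 -0.1 [457.4 327.5] [316.3 189.9]
-0.145 -0.1 [272.3 330.7] [338.1 240. ]
-0.145 0.115 [264.1 105. ] [279.1 264.8]
0.045 0.115 [477.5 111.5] [258.1 213.7]
```

View pics/w2.png

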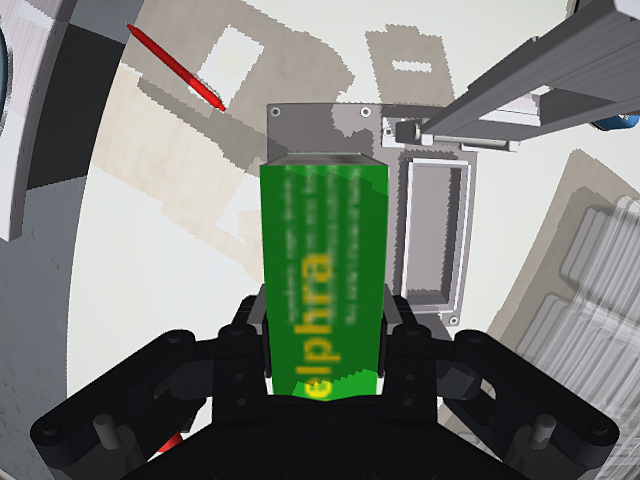

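The wrist view shows the carton held straight, with the plate corner at (267,103) against a prediction of (264,105). The pocket mouth spans about (408..470, 160..312). I'll zoom in for the pocket edges.

```bash
python3 -c "
import cv2
a=cv2.imread('pics/w2.png')
cv2.imwrite('pics/w2z.png',cv2.resize(a[140:335,380:490],(440,780)[:2],interpolation=cv2.INTER_CUBIC)[:600] if 0 else cv2.resize(a[145:335,385:485],(315,598),interpolation=cv2.INTER_CUBIC))"
```

```text
(no output)
```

View pics/w2z.png

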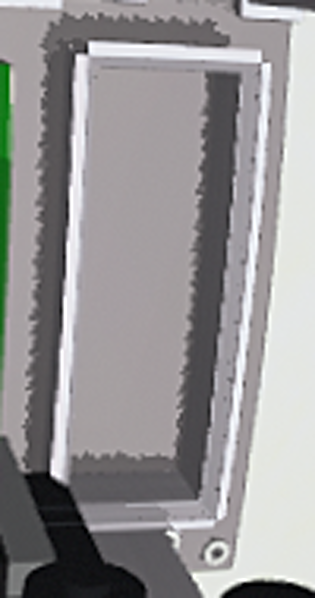

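```bash
python3 -c "
from h import *
c=snap('wrist')
Z=lambda u,v:(385+(u+.5)/3.15-.5,145+(v+.5)/3.147-.5)
def tj(w):
    a=np.radians(JA);d=w[:2]-JO;return (np.array([np.cos(a)*d[0]+np.sin(a)*d[1],-np.sin(a)*d[0]+np.cos(a)*d[1]])*1000).round(1)
for n,q in(('L',(76,55)),('L',(52,475)),('R',(272,62)),('R',(219,525)),('T',(90,41)),('T',(265,49)),('B',(180,530)),('B',(214,529))):print(n,tj(onz(c,*Z(*q),.037,'wrist')))
for q in((292,20),(235,567)):print('plateR',tj(onz(c,*Z(*q),.008,'wrist')))
print('plateC',tj(onz(c,267,103,.008,'wrist')))
p,M=cur();print('carton ctr/tcp',tj(p))
# carton top far corners in view, z guess
for q in((261,166),(388,166)):print(tj(onz(c,*q,.145+.082,'wrist')))
"
```

```text
L [-27.6  69.3]
L [-27.5 -46.2]
R [26.4 69.7]
R [ 24.7 -64. ]
T [-24.  73.]
T [24.2 73.1]
B [ 12.6 -65. ]
B [ 23.3 -65.2]
plateR [44.2 80.5]
plateR [ 44.6 -95.1]
plateC [-144.3  118.4]
carton ctr/tcp [-95.1  20.8]
[-112.7   80.8]
[-77.2  80.9]
```

```bash
python3 - <<'E'
s=open('h.py').read()
s=s.replace("JO=np.array([.5983,.0359])","JO=np.array([.5983,.0359])+np.array([-.0005*.9263-.0037*.3767,-.0005*.3767+.0037*.9263])")
open('h.py','w').write(s)
from h import *
print(JO)
q=jw(0,.001);rows([(*q,.188,22.13,.035),(*q,.09,22.13,.035),(*q,.057,22.13,.012)],-1)
E
```

```text
[0.59644306 0.03913896]
[[-1,-0.54,3.15,0,0,0,0],[-1,-0.54,3.16,0,0,0,0],[-1,-0.53,3.15,0,0,0,0],[-1,0,0,3.27,0,0,0],[-1,0,0.01,3.26,0,0,0],[-1,-0.01,0,3.27,0,0,0],[-1,0,0,1.1,0,0,0],[-1,0,0,1.1,0,0,0]]
[[-1,0,0,1.1,0,0,0]]
```

Request:
apply_moves(
  plan=[
    [-1, -0.54, 3.15, 0, 0, 0, 0],
    [-1, -0.54, 3.16, 0, 0, 0, 0],
    [-1, -0.53, 3.15, 0, 0, 0, 0],
    [-1, 0, 0, 3.27, 0, 0, 0],
    [-1, 0, 0, 3.26, 0, 0, 0],
    [-1, 0, 0, 3.27, 0, 0, 0],
    [-1, 0, 0, 0, 0, 0, 0],
  ],
)

```text
t: 7.12
tcp_pos: [0.594, 0.0403, 0.0878]
eef_rot: [-0.003, 0.558, 0.83, -0.001]
contact_force: [0.1, -0.0, -1.1]
grip_width: 0.439
finger_force: 60.8
```

Request:
apply_moves(
  plan=[
    [-1, 0, 0, 1.1, 0, 0, 0],
    [-1, 0, 0, 1.1, 0, 0, 0],
    [-1, 0, 0, 1.1, 0, 0, 0],
    [-1, 0, 0, 0, 0, 0, 0],
  ],
)

```text
t: 7.62
tcp_pos: [0.5969, 0.0399, 0.0567]
eef_rot: [-0.0, 0.558, 0.83, 0.0]
contact_force: [0.2, 0.5, -0.8]
grip_width: 0.439
finger_force: 60.7
```

```bash
python3 -c "
from h import *
o=ctrl.observe();print(o['contact_force'],o['ft_torque'],cur()[0],jw(0,.001),yawof(cur()[1]))
c=snap('wrist','w3');s=snap('scene','s3')
a=cv2.imread('pics/w3.png')[60:480,150:560];b=cv2.imread('pics/s3.png')[170:300,240:380]
b=cv2.resize(b,(390,362));a=cv2.resize(a,(400,410))
im=np.zeros((410,790,3),np.uint8);im[:,:400]=a;im[:362,400:]=b;cv2.imwrite('pics/c3.png',im)"
```

```text
[ 0.20931672  0.4809898  -0.79980084] [ 0.14187401 -0.19643063 -0.05830165] [0.59689752 0.03988946 0.05668622] [0.59606635 0.04006529] 22.107111276888883
```

View pics/c3.png

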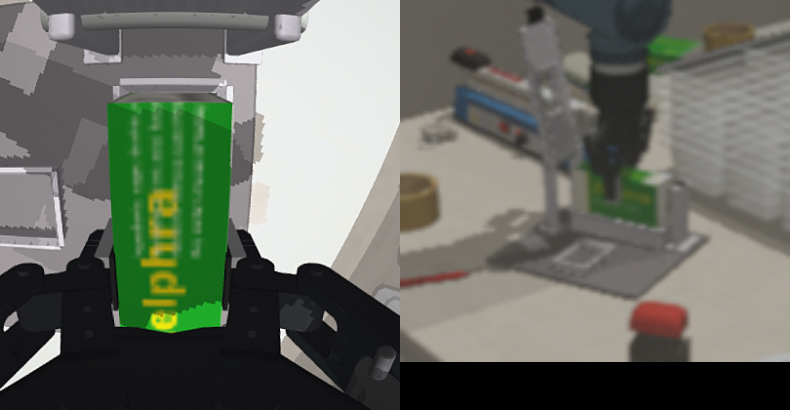

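The carton is inside the pocket mouth, centred on the rim, with no contact force yet. I'll lower until contact.

Request:
apply_moves(
  plan=[
    [-1, 0, 0, 0.15, 0, 0, 0],
    [-1, 0, 0, 0.15, 0, 0, 0],
    [-1, 0, 0, 0, 0, 0, 0],
  ],
)

```text
t: 8.1
tcp_pos: [0.5971, 0.0396, 0.0551]
eef_rot: [0.0, 0.558, 0.83, -0.0]
contact_force: [-2.2, 0.2, 4.3]
grip_width: 0.441
finger_force: 61.2
```

Contact at z 0.0551, as expected for a seated carton. Release, then route over and behind the guide.

Request:
apply_moves(
  plan=[
    [1, 0, 0, 0, 0, 0, 0],
    [1, 0, 0, 0, 0, 0, 0],
    [1, 0, 0, 0, 0, 0, 0],
    [1, 0, 0, 0, 0, 0, 0],
    [1, 0, 0, -3, 0, 0, 0],
    [1, 0, 0, -4.5, 0, 0, 0],
    [1, 0, 0, -4.5, 0, 0, 0],
    [1, 0, 0, 0, 0, 0, 0],
  ],
)

```text
t: 9.1
tcp_pos: [0.5998, 0.0395, 0.1794]
eef_rot: [0.004, 0.558, 0.83, 0.002]
contact_force: [0.2, 0.2, -0.1]
grip_width: 1.005
finger_force: 0.0
```

```bash
python3 -c "
from h import *
c=snap('wrist','w4')
for x,y in((-.019,-.061),(.019,-.061),(.019,.061),(-.019,.061)):print(proj(c,[*jw(x,y),.09],'wrist').round(1))
t=snap('top');s=snap('scene','s4')
m=(c['pixels'].astype(int)[...,1]-c['pixels'][...,0]>50).astype(np.uint8)
k,_=cv2.findContours(m,0,1);k=max(k,key=cv2.contourArea);print(cv2.minAreaRect(k),cv2.boundingRect(k))
W=np.array([onz(c,*q[0],.09,'wrist')[:2] for q in k],np.float32);r=cv2.minAreaRect(W*1000);print(r,JO)
A=jw(0,.165)
rows([(*cur()[0][:2],.37,22.13),(*A,.37,22.13),(*A,.25,22.13)],-1)
"
```

```text
[291.4 322.9]
[345.1 322.8]
[348.3 145.4]
[286.8 145.5]
((318.5, 222.0), (150.0, 59.0), 90.0) (289, 147, 60, 151)
((593.2930297851562, 48.24446105957031), (37.859806060791016, 100.68545532226562), 22.362060546875) [0.59644306 0.03913896]
[[-1,0,-0.01,-3.94,0,0,0],[-1,0.01,0,-3.94,0,0,0],[-1,0,-0.01,-3.93,0,0,0],[-1,0.01,-0.01,-3.94,-0.1,0,0],[-1,0,0,-3.94,0,-0.1,0],[-1,4.11,0,0,0,0,0],[-1,4.1,0,0,0,0,0],[-1,4.11,0,-0.01,0,0,0]]
[[-1,4.1,0,0,0,0,0],[-1,0,0,4,0,0,0],[-1,0.01,0,4,0,0,0],[-1,0,0,4,0,0,0]]
```

View pics/w4.png

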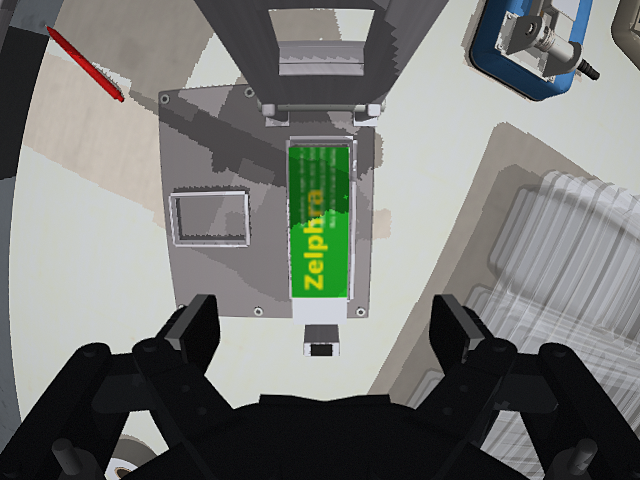

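The carton sits seated and square (yaw 22.4°, width 37.9 mm at z 0.09). The rest frame is at (170..250, 190..246). Plate corners are (160,90), (370,318) and (182,317). I'll check the jig pose from these and go behind the guide.

```bash
python3 -c "
from h import *
c=snap('wrist')
def tj(w):
    a=np.radians(JA);d=w[:2]-JO;return (np.array([np.cos(a)*d[0]+np.sin(a)*d[1],-np.sin(a)*d[0]+np.cos(a)*d[1]])*1000).round(1)
for q in((160,90),(182,317),(370,318)):print('plate',tj(onz(c,*q,.008,'wrist')))
for q in((170,192),(248,190),(250,246),(175,246)):print('rest',tj(onz(c,*q,.022,'wrist')))
for q in((288,137),(355,137),(290,298),(353,298)):print('lip',tj(onz(c,*q,.037,'wrist')))
for q in((305,355),(339,355)):print('post',tj(onz(c,*q,.091,'wrist')))
"
```

```text
plate [-142.7  115.6]
plate [-139.7  -98.5]
plate [ 42.9 -95.4]
rest [-130.4   26.5]
rest [-61.6  26.5]
rest [-62.2 -20.8]
rest [-130.4  -21.2]
lip [-27.   68.4]
lip [22.8 68.4]
lip [-28.2 -61. ]
lip [ 23.8 -60.9]
post [-13.6 -81.3]
post [ 10.7 -81.2]
```

Request:
apply_moves(
  plan=[
    [-1, 0, 0, -3.94, 0, 0, 0],
    [-1, 0, 0, -3.94, 0, 0, 0],
    [-1, 0, 0, -3.93, 0, 0, 0],
    [-1, 0, 0, -3.94, 0, 0, 0],
    [-1, 0, 0, -3.94, 0, 0, 0],
    [-1, 4.11, 0, 0, 0, 0, 0],
    [-1, 4.1, 0, 0, 0, 0, 0],
    [-1, 4.11, 0, 0, 0, 0, 0],
  ],
)

```text
t: 10.3
tcp_pos: [0.5497, 0.1548, 0.3692]
eef_rot: [-0.001, 0.558, 0.83, -0.001]
contact_force: [0.3, 0.2, 0.3]
grip_width: 0.0
finger_force: 0.0
```

Request:
apply_moves(
  plan=[
    [-1, 4.1, 0, 0, 0, 0, 0],
    [-1, 0, 0, 0, 0, 0, 0],
    [-1, 0, 0, 4, 0, 0, 0],
    [-1, 0, 0, 4, 0, 0, 0],
    [-1, 0, 0, 4, 0, 0, 0],
    [-1, 0, 0, 0, 0, 0, 0],
  ],
)

```text
t: 11.05
tcp_pos: [0.5329, 0.1906, 0.2464]
eef_rot: [-0.004, 0.559, 0.829, -0.003]
contact_force: [0.8, -0.3, 0.3]
grip_width: -0.003
finger_force: 0.0
```

```bash
python3 -c "
from h import *
print(cur()[0],jw(0,.165))
w=[(.06,.25,.02),(.012,.24,.02),(-.027,.207,.025),(-.054,.164,.025),(-.0656,.132,.02),(-.069,.101,.015),(-.069,.096,.01)]
rows([(*jw(0,y),z,22.13,s) for y,z,s in w],-1)
"
```

```text
[0.53290986 0.19061895 0.24637048] [0.53428602 0.19198366]
[[-1,-1.74,0.03,-0.06,-0.1,0,0],[-1,-1.73,0.03,-0.07,-0.1,0,0],[-1,-1.74,0.03,-0.06,-0.1,0,0],[-1,-1.74,0.03,-0.07,-0.1,0,0],[-1,-1.74,0.04,-0.06,-0.1,-0.1,0],[-1,-1.73,0.03,-0.06,0,0,-0.1],[-1,-1.6,0,0.33,0,0,0],[-1,-1.6,0,0.33,0,0,0]]
[[-1,-1.6,0,0.34,0,0,0],[-1,-1.3,0,1.1,0,0,0],[-1,-1.3,0,1.1,0,0,0],[-1,-1.31,0,1.1,0,0,0],[-1,-0.9,0,1.43,0,0,0],[-1,-0.9,0,1.43,0,0,0],[-1,-0.9,0,1.43,0,0,0],[-1,-0.58,0,1.6,0,0,0]]
[[-1,-0.58,0,1.6,0,0,0],[-1,-0.11,0,1.03,0,0,0],[-1,-0.12,0,1.04,0,0,0],[-1,-0.11,0,1.03,0,0,0],[-1,0,0,0.5,0,0,0]]
```

Request:
apply_moves(
  plan=[
    [-1, -1.74, 0, 0, 0, 0, 0],
    [-1, -1.73, 0, 0, 0, 0, 0],
    [-1, -1.74, 0, 0, 0, 0, 0],
    [-1, -1.74, 0, 0, 0, 0, 0],
    [-1, -1.74, 0, 0, 0, 0, 0],
    [-1, -1.73, 0, 0, 0, 0, 0],
    [-1, -1.6, 0, 0.33, 0, 0, 0],
    [-1, -1.6, 0, 0.33, 0, 0, 0],
  ],
)

```text
t: 12.05
tcp_pos: [0.5865, 0.0647, 0.244]
eef_rot: [-0.0, 0.558, 0.83, -0.0]
contact_force: [0.1, 1.8, -0.2]
grip_width: 0.002
finger_force: 0.6
```

Request:
apply_moves(
  plan=[
    [-1, -1.6, 0, 0.34, 0, 0, 0],
    [-1, -1.3, 0, 1.1, 0, 0, 0],
    [-1, -1.3, 0, 1.1, 0, 0, 0],
    [-1, -1.31, 0, 1.1, 0, 0, 0],
    [-1, -0.9, 0, 1.43, 0, 0, 0],
    [-1, -0.9, 0, 1.43, 0, 0, 0],
    [-1, -0.9, 0, 1.43, 0, 0, 0],
    [-1, -0.58, 0, 1.6, 0, 0, 0],
  ],
)

```text
t: 13.05
tcp_pos: [0.6197, -0.0163, 0.1483]
eef_rot: [0.0, 0.558, 0.83, -0.0]
contact_force: [0.2, -0.4, 0.8]
grip_width: -0.002
finger_force: 0.5
```

Request:
apply_moves(
  plan=[
    [-1, -0.58, 0, 1.6, 0, 0, 0],
    [-1, -0.11, 0, 1.03, 0, 0, 0],
    [-1, -0.12, 0, 1.04, 0, 0, 0],
    [-1, -0.11, 0, 1.03, 0, 0, 0],
    [-1, 0, 0, 0.5, 0, 0, 0],
    [-1, 0, 0, 0, 0, 0, 0],
  ],
)

```text
t: 13.8
tcp_pos: [0.6233, -0.0241, 0.098]
eef_rot: [0.0, 0.558, 0.83, 0.0]
contact_force: [-1.1, 0.8, 3.1]
grip_width: -0.002
finger_force: 1.9
```

Request:
apply_moves(
  plan=[
    [-1, 0, 0, 0.2, 0, 0, 0],
    [-1, 0, 0, 0.2, 0, 0, 0],
    [-1, 0, 0, 0, 0, 0, 0],
  ],
)

```text
t: 14.18
tcp_pos: [0.6235, -0.0241, 0.0976]
eef_rot: [-0.0, 0.558, 0.83, -0.0]
contact_force: [-12.8, 1.6, 22.3]
grip_width: -0.001
finger_force: 11.4
```

```bash
python3 -c "
from h import *
A=jw(0,-.005)
p=cur()[0];rows([(p[0],p[1],.20,22.13),(*jw(0,0),.24,22.13)],1)
"
```

```text
[[1,0,0,-3.41,0,0,0],[1,0,0,-3.42,0,0,0],[1,0,0,-3.41,0,0,0],[1,3.44,-0.06,-2,0,0,0],[1,3.44,-0.07,-2,0,0,0]]
```

Guide is down on its post (z 0.0976, 22 N). I'll lift and put the wrist camera over the window.

Request:
apply_moves(
  plan=[
    [1, 0, 0, -3.4, 0, 0, 0],
    [1, 0, 0, -3.4, 0, 0, 0],
    [1, 0, 0, -3.4, 0, 0, 0],
    [1, 0, 0, -4, 0, 0, 0],
    [1, 0, 0, 0, 0, 0, 0],
    [1, 0, 0, 0, 0, 0, 0],
  ],
)

```text
t: 14.92
tcp_pos: [0.6227, -0.0241, 0.2346]
eef_rot: [-0.0, 0.558, 0.83, -0.0]
contact_force: [-0.6, 0.8, -0.3]
grip_width: 1.002
finger_force: 0.0
```

```bash
python3 -c "
from h import *
c=snap('wrist','w5');print(np.round(np.array(c['pose'])[:3,3],4),jw(0,0))
hsv=cv2.cvtColor(c['pixels'],cv2.COLOR_RGB2HSV)
m=((hsv[...,0]>20)&(hsv[...,0]<90)&(hsv[...,1]>110)).astype(np.uint8)
n,l,st,ce=cv2.connectedComponentsWithStats(m);print(st[1:][st[1:,4]>200])
i=1+np.argmax(st[1:,4]);ys,xs=np.nonzero(l==i)
for z in(.092,.11):
  W=np.array([onz(c,x,y,z,'wrist')[:2] for x,y in zip(xs,ys)],np.float32);print(cv2.minAreaRect(W*1000))
x,y,w,h=st[i][:4];a=c['pixels'][y-60:y+h+60,x-60:x+w+60,::-1]
cv2.imwrite('pics/w5z.png',cv2.resize(a,None,fx=590/a.shape[0],fy=590/a.shape[0],interpolation=cv2.INTER_CUBIC));print(a.shape,x-60,y-60)
"
```

```text
[0.597  0.0393 0.377 ] [0.59644306 0.03913896]
[[ 301   99   49   79 3712]]
((598.1476440429688, 37.904388427734375), (36.50839614868164, 60.30607986450195), 21.87189483642578)
((598.0744018554688, 37.99256896972656), (34.202239990234375, 56.49665069580078), 21.87189483642578)
(199, 169, 3) 241 39
```

View pics/w5z.png

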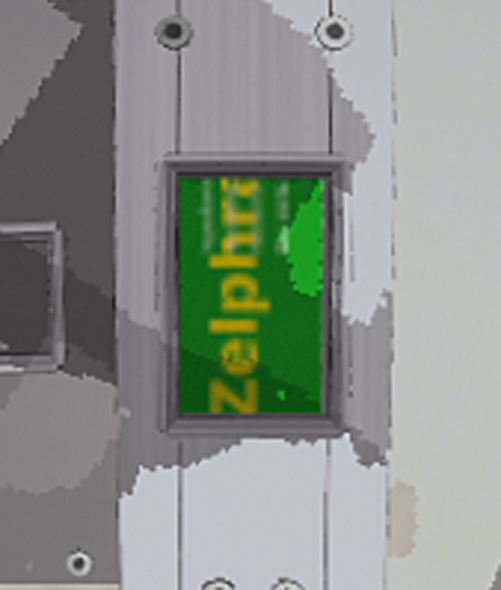

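The last view shows the window, with the carton's green top visible evenly through it and a bevelled collar. Its centre is at world (0.598, 0.038), yaw 22°. Now to the stamp, with the camera over it.

```bash
python3 -c "
from h import *
rows([(.457,-.3087,.235,32.7)],1)
"
```

```text
[[1,-2.52,-3.25,-0.01,0,0,-1.3],[1,-2.44,-3.32,-0.01,0,0,-1.3],[1,-2.37,-3.36,-0.02,0,0,-1.3],[1,-2.29,-3.42,-0.01,0,0,-1.3],[1,-2.21,-3.47,-0.01,0,0,-1.3],[1,-2.14,-3.52,-0.01,0,0,-1.4],[1,-2.04,-3.57,-0.02,0,0,-1.3],[1,-1.97,-3.61,-0.01,-0.1,-0.1,-1.4]]
```

Request:
apply_moves(
  plan=[
    [1, -2.52, -3.25, 0, 0, 0, -1.3],
    [1, -2.44, -3.32, 0, 0, 0, -1.3],
    [1, -2.37, -3.36, 0, 0, 0, -1.3],
    [1, -2.29, -3.42, 0, 0, 0, -1.3],
    [1, -2.21, -3.47, 0, 0, 0, -1.3],
    [1, -2.14, -3.52, 0, 0, 0, -1.4],
    [1, -2.04, -3.57, 0, 0, 0, -1.3],
    [1, -1.97, -3.61, 0, 0, 0, -1.4],
  ],
)

```text
t: 15.98
tcp_pos: [0.4564, -0.3094, 0.2335]
eef_rot: [-0.001, 0.479, 0.878, 0.0]
contact_force: [0.5, -0.3, 0.5]
grip_width: 1.0
finger_force: 0.0
```

Request:
apply_moves(
  plan=[
    [1, 0, 0, 0, 0, 0, 0],
    [1, 0, 0, 0, 0, 0, 0],
  ],
)

```text
t: 16.23
tcp_pos: [0.4575, -0.3082, 0.2342]
eef_rot: [-0.001, 0.479, 0.878, 0.001]
contact_force: [0.2, 1.2, -0.5]
grip_width: 1.002
finger_force: 0.0
```

```bash
python3 -c "
from h import *
print(cur()[0],yawof(cur()[1]))
c=snap('wrist','w6')
hsv=cv2.cvtColor(c['pixels'],cv2.COLOR_RGB2HSV)
m=(((hsv[...,0]<8)|(hsv[...,0]>172))&(hsv[...,1]>110)).astype(np.uint8)
n,l,st,ce=cv2.connectedComponentsWithStats(m);print(st[1:][st[1:,4]>150])
i=1+np.argmax(st[1:,4]);ys,xs=np.nonzero(l==i)
W=np.array([onz(c,x,y,.078,'wrist')[:2] for x,y in zip(xs,ys)],np.float32);print(cv2.minAreaRect(W*1000),np.array(c['pose'])[:2,3])
"
```

```text
[ 0.45754053 -0.30816687  0.23415673] 32.714992133473025
[[ 306  106   42   68 2752]]
((423.672119140625, -252.01290893554688), (32.86024475097656, 54.04522705078125), 32.830162048339844) [ 0.42066643 -0.25086891]
```

```bash
python3 -c "
from h import *
rows([(.4237,-.252,.16,32.8),(.4237,-.252,.052,32.8,.03)],1)
"
```

```text
[[1,2.18,0.05,2.48,0,0,0],[1,2.18,0.05,2.49,0,0,0],[1,2.17,0.06,2.48,0,-0.1,0],[1,0,0,2.7,0,0,0],[1,0,0,2.7,0,0,0],[1,0,0,2.7,0,0,0],[1,0,0,2.7,0,0,0]]
```

Request:
apply_moves(
  plan=[
    [1, 2.18, 0.05, 2.48, 0, 0, 0],
    [1, 2.18, 0.05, 2.49, 0, 0, 0],
    [1, 2.17, 0.06, 2.48, 0, 0, 0],
    [1, 0, 0, 2.7, 0, 0, 0],
    [1, 0, 0, 2.7, 0, 0, 0],
    [1, 0, 0, 2.7, 0, 0, 0],
    [1, 0, 0, 2.7, 0, 0, 0],
    [1, 0, 0, 0, 0, 0, 0],
  ],
)

```text
t: 17.27
tcp_pos: [0.4227, -0.2507, 0.0508]
eef_rot: [-0.003, 0.479, 0.878, 0.001]
contact_force: [-0.5, 0.4, -0.4]
grip_width: 1.004
finger_force: 0.0
```

Request:
apply_moves(
  plan=[
    [-1, 0, 0, 0, 0, 0, 0],
    [-1, 0, 0, 0, 0, 0, 0],
    [-1, 0, 0, 0, 0, 0, 0],
    [-1, 0, 0, 0, 0, 0, 0],
    [-1, 0, 0, 0, 0, 0, 0],
    [-1, 0, 0, 0, 0, 0, 0],
  ],
)

```text
t: 18.02
tcp_pos: [0.4245, -0.2536, 0.0541]
eef_rot: [0.001, 0.479, 0.878, -0.0]
contact_force: [0.5, 1.2, 5.8]
grip_width: 0.399
finger_force: 63.9
```

```bash
python3 -c "
from h import *
p=cur()[0];print(p,yawof(cur()[1]))
rows([(p[0],p[1],.22,32.8),(.5981,.038,.22,22.0)],-1)
"
```

```text
[ 0.42453116 -0.25358273  0.05412491] 32.71983346865314
[[-1,-0.01,0,-4.15,0,0,0],[-1,0,0.01,-4.14,0,0,0],[-1,-0.01,0,-4.15,0,0,0],[-1,-0.01,0,-4.15,0,0.1,-0.1],[-1,1.89,3.8,0,0,0,1.4],[-1,1.98,3.75,0.01,0,0,1.3],[-1,2.06,3.71,0,0,0,1.4],[-1,2.16,3.65,0.01,0,0,1.3]]
[[-1,2.23,3.61,0,0,0,1.4],[-1,2.33,3.55,0,0,0,1.3],[-1,2.4,3.49,0.01,0,0,1.4],[-1,2.49,3.44,0,0,0,1.3]]
```

Request:
apply_moves(
  plan=[
    [-1, 0, 0, -4.15, 0, 0, 0],
    [-1, 0, 0, -4.14, 0, 0, 0],
    [-1, 0, 0, -4.15, 0, 0, 0],
    [-1, 0, 0, -4.15, 0, 0, 0],
    [-1, 1.89, 3.8, 0, 0, 0, 1.4],
    [-1, 1.98, 3.75, 0, 0, 0, 1.3],
    [-1, 2.06, 3.71, 0, 0, 0, 1.4],
    [-1, 2.16, 3.65, 0, 0, 0, 1.3],
  ],
)

```text
t: 19.02
tcp_pos: [0.511, -0.1062, 0.2186]
eef_rot: [-0.0, 0.52, 0.854, -0.0]
contact_force: [0.1, 0.3, -1.0]
grip_width: 0.397
finger_force: 63.1
```

Request:
apply_moves(
  plan=[
    [-1, 2.23, 3.61, 0, 0, 0, 1.4],
    [-1, 2.33, 3.55, 0, 0, 0, 1.3],
    [-1, 2.4, 3.49, 0, 0, 0, 1.4],
    [-1, 2.49, 3.44, 0, 0, 0, 1.3],
    [-1, 0, 0, 0, 0, 0, 0],
    [-1, 0, 0, 0, 0, 0, 0],
  ],
)

```text
t: 19.77
tcp_pos: [0.5974, 0.0381, 0.2182]
eef_rot: [-0.0, 0.56, 0.829, -0.0]
contact_force: [0.6, -0.0, -2.4]
grip_width: 0.396
finger_force: 63.1
```

```bash
python3 -c "
from h import *
p=cur()[0];print(p,yawof(cur()[1]))
c=snap('wrist','w7')
hsv=cv2.cvtColor(c['pixels'],cv2.COLOR_RGB2HSV)
m=(((hsv[...,0]<8)|(hsv[...,0]>172))&(hsv[...,1]>110)).astype(np.uint8)
n,l,st,ce=cv2.connectedComponentsWithStats(m);i=1+np.argmax(st[1:,4]);print(st[i])
z=p[2]-.054+.08
x,y,w,h=st[i][:4];top=l[y+2]==i;print(np.nonzero(top)[0][[0,-1]])
f=onz(c,x+w/2,y,z,'wrist')
a=np.radians(22);print('far edge, along tool x from tcp mm',1000*((f-p)[:2]@[-np.sin(a),np.cos(a)]),1000*((f-p)[:2]@[np.cos(a),np.sin(a)]))
rows([(.5981,.038,.172,22.0,.03)],-1)
"
```

```text
[0.59735357 0.03805623 0.21824682] 21.939306818773208
[  278   234    93   143 12279]
[288 361]
far edge, along tool x from tcp mm 36.84132985941712 0.25778713609292864
[[-1,0,0.05,2.32,0,0,-0.1],[-1,0,0.04,2.32,-0.1,0,0]]
```

```bash
python3 -c "
from h import *
P=[];Y=[]
for k in range(8):
    c=snap('wrist');p,M=cur();P.append(p);Y.append(yawof(M))
P=np.array(P);print(P.mean(0),P.std(0),np.mean(Y),np.std(Y))
px=c['pixels']
for v in range(140,262,3):print(v,px[v,322:328].mean(0).round().astype(int),end=' ')
print()
p=P.mean(0)
for h in (0,.056,.08):
  for s in(-1,1):print(h,s,proj(c,[*(p[:2]+.029*np.array([-np.sin(np.radians(22)),np.cos(np.radians(22))])+s*.0175*np.array([np.cos(np.radians(22)),np.sin(np.radians(22))])),p[2]-.0535+h],'wrist').round(1))
"
```

```text
[0.59759566 0.03758178 0.21879975] [0.000143   0.00019125 0.00011711] 21.871344657823375 0.015452350108040379
140 [192 187 194] 143 [192 186 194] 146 [191 186 193] 149 [190 186 193] 152 [190 185 192] 155 [189 184 191] 158 [188 184 191] 161 [190 185 192] 164 [155 151 158] 167 [152 148 154] 170 [150 147 153] 173 [150 147 153] 176 [150 146 152] 179 [150 146 152] 182 [149 146 152] 185 [132 129 134] 188 [115 112 118] 191 [132 130  51] 194 [ 71 118  43] 197 [ 42 110  42] 200 [123 134  40] 203 [113 130  33] 206 [ 80 115  44] 209 [23 22 23] 212 [25 25 25] 215 [26 26 27] 218 [27 27 28] 221 [28 28 28] 224 [38 38 38] 227 [46 45 45] 230 [44 44 44] 233 [38 40 40] 236 [85 16 14] 239 [86 17 14] 242 [89 18 16] 245 [90 18 15] 248 [92 18 16] 251 [99 21 19] 254 [126  33  29] 257 [128  33  29] 260 [129  34  30] 
0 -1 [291.  209.7]
0 1 [355.9 209.6]
0.056 -1 [278.7 238. ]
0.056 1 [367.8 237.9]
0.08 -1 [270.4 257.7]
0.08 1 [375.9 257.6]
```

```bash
python3 -c "
from h import *
c=snap('wrist');p,M=cur();px=c['pixels'].astype(int)
print('r214',[(u,int(px[213:216,u].mean())) for u in list(range(284,300,1))+list(range(348,364,1))])
g=(px[...,1]-px[...,0]>30)&(px[...,1]>70)
for v in(194,198,203,206):
  u=np.nonzero(g[v,270:380])[0]+270;print(v,u[[0,-1]] if len(u) else u)
print([(v,*px[v,300:345].mean(0).round().astype(int)) for v in range(184,212)])
a=np.radians(22);ex=np.array([-np.sin(a),np.cos(a)]);ey=np.array([np.cos(a),np.sin(a)])
wc=np.array([.5981,.038])
for v,z in((190,.11),(190,.098),(190,.092),(208,p[2]-.0535)):
  q=onz(c,323,v,z,'wrist')[:2];print(v,z,((q-p[:2])@ex*1000).round(2),((q-wc)@ex*1000).round(2))
print(p,((wc-p[:2])@ex,(wc-p[:2])@ey))
"
```

```text
r214 [(284, 146), (285, 151), (286, 150), (287, 151), (288, 156), (289, 156), (290, 162), (291, 104), (292, 36), (293, 19), (294, 24), (295, 25), (296, 26), (297, 25), (298, 25), (299, 25), (348, 26), (349, 26), (350, 24), (351, 25), (352, 25), (353, 25), (354, 25), (355, 25), (356, 23), (357, 16), (358, 30), (359, 168), (360, 232), (361, 235), (362, 231), (363, 230)]
194 [300 349]
198 [300 349]
203 [300 349]
206 [300 349]
[(184, np.int64(149), np.int64(145), np.int64(151)), (185, np.int64(122), np.int64(119), np.int64(124)), (186, np.int64(149), np.int64(146), np.int64(152)), (187, np.int64(155), np.int64(152), np.int64(158)), (188, np.int64(127), np.int64(123), np.int64(129)), (189, np.int64(98), np.int64(93), np.int64(100)), (190, np.int64(93), np.int64(96), np.int64(92)), (191, np.int64(85), np.int64(112), np.int64(72)), (192, np.int64(57), np.int64(117), np.int64(33)), (193, np.int64(54), np.int64(114), np.int64(38)), (194, np.int64(46), np.int64(110), np.int64(38)), (195, np.int64(38), np.int64(108), np.int64(38)), (196, np.int64(42), np.int64(109), np.int64(39)), (197, np.int6
[... 241 characters left out ...]
, np.int64(64), np.int64(124), np.int64(37)), (203, np.int64(56), np.int64(122), np.int64(37)), (204, np.int64(48), np.int64(121), np.int64(39)), (205, np.int64(39), np.int64(121), np.int64(42)), (206, np.int64(44), np.int64(118), np.int64(41)), (207, np.int64(20), np.int64(22), np.int64(21)), (208, np.int64(22), np.int64(18), np.int64(22)), (209, np.int64(23), np.int64(23), np.int64(23)), (210, np.int64(23), np.int64(23), np.int64(25)), (211, np.int64(24), np.int64(24), np.int64(25))]
190 0.11 31.23 31.36
190 0.098 29.46 29.58
190 0.092 28.57 28.69
208 0.16538209600592715 29.66 29.78
[0.59780955 0.03801392 0.2188821 ] (np.float64(-0.00012171430660818479), np.float64(0.00026408771532148584))
```

Relative to the window, the stamp's bottom is about 1 mm too far along tool x and aligned in y. I'll correct and lower slowly.

Request:
apply_moves(
  plan=[
    [-1, -0.1, 0, 2, 0, 0, 0],
    [-1, 0, 0, 2, 0, 0, 0],
    [-1, 0, 0, 1, 0, 0, 0],
    [-1, 0, 0, 0, 0, 0, 0],
    [-1, 0, 0, 0.5, 0, 0, 0],
    [-1, 0, 0, 0, 0, 0, 0],
  ],
)

```text
t: 21.02
tcp_pos: [0.5983, 0.0374, 0.1639]
eef_rot: [0.0, 0.56, 0.829, 0.0]
contact_force: [-0.5, -0.1, -1.2]
grip_width: 0.4
finger_force: 63.2
```

Request:
apply_moves(
  plan=[
    [-1, 0, 0, 0.4, 0, 0, 0],
    [-1, 0, 0, 0.4, 0, 0, 0],
    [-1, 0, 0, 0, 0, 0, 0],
  ],
)

```text
t: 21.4
tcp_pos: [0.598, 0.0373, 0.1553]
eef_rot: [-0.0, 0.56, 0.829, -0.0]
contact_force: [0.0, -0.0, -1.1]
grip_width: 0.398
finger_force: 63.2
```

Request:
apply_moves(
  plan=[
    [-1, 0, 0, 0.4, 0, 0, 0],
    [-1, 0, 0, 0.4, 0, 0, 0],
    [-1, 0, 0, 0.2, 0, 0, 0],
    [-1, 0, 0, 0, 0, 0, 0],
  ],
)

```text
t: 21.9
tcp_pos: [0.5981, 0.0374, 0.1455]
eef_rot: [-0.0, 0.56, 0.829, -0.0]
contact_force: [0.5, 0.6, -1.9]
grip_width: 0.399
finger_force: 63.2
```

Request:
apply_moves(
  plan=[
    [-1, 0, 0, 0.3, 0, 0, 0],
    [-1, 0, 0, 0.3, 0, 0, 0],
    [-1, 0, 0, 0.3, 0, 0, 0],
    [-1, 0, 0, 0.1, 0, 0, 0],
    [-1, 0, 0, 0, 0, 0, 0],
  ],
)

```text
t: 22.52
tcp_pos: [0.5989, 0.0374, 0.1381]
eef_rot: [0.0, 0.56, 0.829, 0.0]
contact_force: [-4.1, 1.1, 9.8]
grip_width: 0.398
finger_force: 64.5
```

Request:
apply_moves(
  plan=[
    [-1, 0, 0, 0.3, 0, 0, 0],
    [-1, 0, 0, 0.3, 0, 0, 0],
    [-1, 0, 0, 0.3, 0, 0, 0],
    [-1, 0, 0, 0, 0, 0, 0],
  ],
)

```text
t: 23.02
tcp_pos: [0.5991, 0.0375, 0.1301]
eef_rot: [0.001, 0.56, 0.829, 0.0]
contact_force: [-6.6, 0.6, 14.6]
grip_width: 0.395
finger_force: 65.0
```

Request:
apply_moves(
  plan=[
    [-1, 0, 0, 0.2, 0, 0, 0],
    [-1, 0, 0, 0.1, 0, 0, 0],
    [-1, 0, 0, 0, 0, 0, 0],
    [-1, 0, 0, 0, 0, 0, 0],
  ],
)

```text
t: 23.52
tcp_pos: [0.5999, 0.0377, 0.13]
eef_rot: [0.001, 0.559, 0.829, 0.001]
contact_force: [-11.7, 3.1, 27.3]
grip_width: 0.399
finger_force: 66.8
```

Cap bottomed: 14 mm travel, 27 N. I'll lift straight out, then turn towards the rest.

Request:
apply_moves(
  plan=[
    [-1, 0, 0, -0.5, 0, 0, 0],
    [-1, 0, 0, -1, 0, 0, 0],
    [-1, 0, 0, -1, 0, 0, 0],
    [-1, 0, 0, -2, 0, 0, 0],
    [-1, 0, 0, -2, 0, 0, 0],
    [-1, 0, 0, -2.5, 0, 0, 0],
    [-1, 0, 0, 0, 0, 0, 0],
  ],
)

```text
t: 24.4
tcp_pos: [0.5999, 0.0372, 0.2171]
eef_rot: [0.003, 0.56, 0.829, 0.001]
contact_force: [0.3, -0.3, -0.9]
grip_width: 0.398
finger_force: 63.1
```

```bash
sed -i 's/^JO=.*/JO=np.array([.5981,.0380]);JA=22.0/' h.py; python3 -c "
from h import *
print(cur()[0])
rows([(*jw(-.097,0),.215,-68)],-1)
"
```

```text
[0.59986536 0.03718701 0.21705306]
[[-1,0.01,-0.98,0.02,0,0,9],[-1,-0.14,-0.98,0.01,0,0,9],[-1,-0.29,-0.94,0.02,0,0,9],[-1,-0.43,-0.88,0.01,0,0,9],[-1,-0.57,-0.8,0.02,0,0,9],[-1,-0.69,-0.71,0.01,0.1,0,9],[-1,-0.79,-0.59,0.02,0,0,9],[-1,-0.86,-0.45,0.02,0,-0.1,9]]
[[-1,-0.94,-0.32,0.01,0.1,-0.1,9],[-1,-0.97,-0.17,0.02,0,0,8.9]]
```

Request:
apply_moves(
  plan=[
    [-1, 0, -0.98, 0, 0, 0, 9],
    [-1, -0.14, -0.98, 0, 0, 0, 9],
    [-1, -0.29, -0.94, 0, 0, 0, 9],
    [-1, -0.43, -0.88, 0, 0, 0, 9],
    [-1, -0.57, -0.8, 0, 0, 0, 9],
    [-1, -0.69, -0.71, 0, 0, 0, 9],
    [-1, -0.79, -0.59, 0, 0, 0, 9],
    [-1, -0.86, -0.45, 0, 0, 0, 9],
  ],
)

```text
t: 25.4
tcp_pos: [0.524, 0.0089, 0.2127]
eef_rot: [-0.0, 0.941, 0.339, -0.001]
contact_force: [-0.5, 0.8, -1.1]
grip_width: 0.399
finger_force: 63.1
```

Request:
apply_moves(
  plan=[
    [-1, -0.94, -0.32, 0, 0, 0, 9],
    [-1, -0.97, -0.17, 0, 0, 0, 8.9],
    [-1, 0, 0, 2, 0, 0, 0],
    [-1, 0, 0, 2, 0, 0, 0],
    [-1, 0, 0, 2, 0, 0, 0],
    [-1, 0, 0, 2, 0, 0, 0],
    [-1, 0, 0, 0, 0, 0, 0],
    [-1, 0, 0, 0, 0, 0, 0],
  ],
)

```text
t: 26.4
tcp_pos: [0.5067, 0.0017, 0.1342]
eef_rot: [0.0, 0.982, 0.191, 0.0]
contact_force: [-0.4, 1.2, -0.9]
grip_width: 0.399
finger_force: 63.1
```

```bash
python3 -c "
from h import *
for k in range(4): c=snap('wrist','w8')
p,M=cur();print(p,yawof(M),jw(-.097,0))
px=c['pixels'].astype(int)
for h,y in((0,.029),(.056,.028)):
  for s in(-1,1):print('stamp',h,s,proj(c,p+M@[y,s*.0175,.0535-h],'wrist').round(1))
for X in(.0305,.0345,-.0345):
  for Y in(-.019,.019,-.023,.023):print('rest',X,Y,proj(c,[*jw(-.097+X,Y),.022],'wrist').round(1))
print([(v,int(px[v,318:329].mean())) for v in range(150,250)])
"
```

```text
[0.50705116 0.00163056 0.13470733] -67.96764790728557 [0.50816317 0.00166316]
stamp 0 -1 [290.8 210.3]
stamp 0 1 [355.8 210.3]
stamp 0.056 -1 [278.7 241.2]
stamp 0.056 1 [367.5 241.2]
rest 0.0305 -0.019 [351.3 190. ]
rest 0.0305 0.019 [296.5 189.9]
rest 0.0305 -0.023 [357. 190.]
rest 0.0305 0.023 [290.7 190. ]
rest 0.0345 -0.019 [351.4 184.3]
rest 0.0345 0.019 [296.4 184.2]
rest 0.0345 -0.023 [357.1 184.3]
rest 0.0345 0.023 [290.7 184.3]
rest -0.0345 -0.019 [349.5 277.6]
rest -0.0345 0.019 [298.1 277.6]
rest -0.0345 -0.023 [354.9 277.6]
rest -0.0345 0.023 [292.7 277.6]
[(150, 95), (151, 100), (152, 98), (153, 105), (154, 129), (155, 155), (156, 161), (157, 159), (158, 159), (159, 159), (160, 159), (161, 158), (162, 159), (163, 158), (164, 158), (165, 158), (166, 158), (167, 158), (168, 158), (169, 157), (170, 153), (171, 150), (172, 145), (173, 141), (174, 140), (175, 142), (176, 141), (177, 140), (178, 141), (179, 138), (180, 115), (181, 157), (182, 226), (183, 221), (184, 220), (185, 100), (186, 126), (187, 121), (188, 132), (189, 139), (190, 140), (191, 139), (192, 139), (193, 139), (194, 140), (195, 140), (196, 122), (197, 105), (198, 94), (199, 92), (200, 97), (201, 99), (202, 98), (203, 101), (204, 106), (205, 107), (206, 99), (207, 17), (208, 19), (209, 23), (210, 25), (211, 25), (212, 27), (213, 27), (214, 28), (215, 29), (216, 29), (217, 30), (218, 30), (219, 30), (220, 31), (221, 31), (222, 30), (223, 36), (224, 53), (225, 73), (226, 72), (227, 66), (228, 59), (229, 48), (230, 42), (231, 43), (232, 44), (233, 38), (234, 22), (235, 35), (236, 41), (237, 41), (238, 41), (239, 42), (240, 43), (241, 44), (242, 45), (243, 46), (244, 46), (245, 47), (246, 48), (247, 48), (248, 48), (249, 48)]
```

```bash
python3 -c "
from h import *
c=snap('wrist');px=c['pixels'].astype(int)
for v in(183,195,202,214):print(v,[(u,int(px[v-1:v+2,u].mean())) for u in list(range(280,306))+list(range(342,368))])
"
```

```text
183 [(280, 156), (281, 156), (282, 156), (283, 156), (284, 158), (285, 158), (286, 159), (287, 146), (288, 150), (289, 122), (290, 93), (291, 72), (292, 68), (293, 155), (294, 241), (295, 229), (296, 228), (297, 226), (298, 227), (299, 226), (300, 227), (301, 226), (302, 226), (303, 226), (304, 225), (305, 225), (342, 239), (343, 238), (344, 238), (345, 239), (346, 239), (347, 239), (348, 239), (349, 240), (350, 240), (351, 239), (352, 239), (353, 238), (354, 239), (355, 242), (356, 230), (357, 109), (358, 129), (359, 150), (360, 155), (361, 156), (362, 156), (363, 156), (364, 157), (365, 156), (366, 156), (367, 157)]
195 [(280, 143), (281, 133), (282, 123), (283, 123), (284, 129), (285, 144), (286, 144), (287, 127), (288, 80), (289, 62), (290, 193), (291, 212), (292, 211), (293, 191), (294, 151), (295, 164), (296, 163), (297, 176), (298, 56), (299, 114), (300, 141), (301, 143), (302, 141), (303, 141), (304, 135), (305, 117), (342, 139), (343, 138), (344, 138), (345, 139), (346, 140), (347, 146), (348, 108), (349, 82), (350, 73), (351, 98), (352, 132), (353, 145), (354, 133), (355, 1
[... 644 characters left out ...]
226), (359, 182), (360, 157), (361, 153), (362, 156), (363, 156), (364, 155), (365, 156), (366, 156), (367, 156)]
214 [(280, 83), (281, 82), (282, 83), (283, 83), (284, 82), (285, 83), (286, 82), (287, 83), (288, 82), (289, 81), (290, 104), (291, 85), (292, 47), (293, 21), (294, 27), (295, 26), (296, 25), (297, 27), (298, 27), (299, 27), (300, 26), (301, 27), (302, 28), (303, 27), (304, 28), (305, 28), (342, 28), (343, 27), (344, 27), (345, 28), (346, 27), (347, 27), (348, 27), (349, 27), (350, 28), (351, 29), (352, 29), (353, 28), (354, 29), (355, 28), (356, 27), (357, 21), (358, 45), (359, 103), (360, 134), (361, 140), (362, 138), (363, 138), (364, 138), (365, 138), (366, 138), (367, 138)]
```

The stamp is aligned over the rest within about 0.5 mm. Lowering.

Request:
apply_moves(
  plan=[
    [-1, 0, -0.03, 1.8, 0, 0, 0],
    [-1, 0, 0, 1.8, 0, 0, 0],
    [-1, 0, 0, 1.4, 0, 0, 0],
    [-1, 0, 0, 0.5, 0, 0, 0],
    [-1, 0, 0, 0.3, 0, 0, 0],
    [-1, 0, 0, 0.3, 0, 0, 0],
    [-1, 0, 0, 0.3, 0, 0, 0],
    [-1, 0, 0, 0, 0, 0, 0],
  ],
)

```text
t: 27.65
tcp_pos: [0.5064, 0.002, 0.0698]
eef_rot: [0.0, 0.982, 0.191, 0.0]
contact_force: [-0.0, 0.7, -1.3]
grip_width: 0.397
finger_force: 63.1
```

Request:
apply_moves(
  plan=[
    [-1, 0, 0, 0.3, 0, 0, 0],
    [-1, 0, 0, 0.3, 0, 0, 0],
    [-1, 0, 0, 0, 0, 0, 0],
    [-1, 0, 0, 0, 0, 0, 0],
  ],
)

```text
t: 28.15
tcp_pos: [0.5064, 0.002, 0.0638]
eef_rot: [0.0, 0.982, 0.191, -0.0]
contact_force: [-0.8, 0.6, -1.3]
grip_width: 0.397
finger_force: 63.1
```

Request:
apply_moves(
  plan=[
    [-1, 0, 0, 0.15, 0, 0, 0],
    [-1, 0, 0, 0.15, 0, 0, 0],
    [-1, 0, 0, 0, 0, 0, 0],
  ],
)

```text
t: 28.52
tcp_pos: [0.5069, 0.0018, 0.062]
eef_rot: [0.0, 0.982, 0.191, -0.0]
contact_force: [-3.6, 1.4, 9.5]
grip_width: 0.399
finger_force: 64.4
```

Contact at the floor height (0.062). Release and retreat.

Request:
apply_moves(
  plan=[
    [1, 0, 0, -0.1, 0, 0, 0],
    [1, 0, 0, 0, 0, 0, 0],
    [1, 0, 0, 0, 0, 0, 0],
    [1, 0, 0, 0, 0, 0, 0],
    [1, 0, 0, -2, 0, 0, 0],
    [1, 0, 0, -4, 0, 0, 0],
    [1, 0, 0, -4, 0, 0, 0],
    [1, 0, 0, -4, 0, 0, 0],
  ],
)

```text
t: 29.52
tcp_pos: [0.5062, 0.002, 0.203]
eef_rot: [-0.0, 0.982, 0.191, -0.0]
contact_force: [0.5, -0.8, -0.8]
grip_width: 1.001
finger_force: 0.0
```

Request:
apply_moves(
  plan=[
    [1, -3, 0, -1.5, 0, 0, 0],
    [1, -3, 0, 0, 0, 0, 0],
    [1, 0, 0, 0, 0, 0, 0],
    [1, 0, 0, 0, 0, 0, 0],
  ],
)

```text
t: 30.02
tcp_pos: [0.4511, -0.0205, 0.2168]
eef_rot: [0.0, 0.982, 0.191, 0.0]
contact_force: [0.7, 1.2, 0.7]
grip_width: 1.001
finger_force: 0.0
```

```bash
python3 -c "
from h import *
for k in range(3): c=snap('wrist','w9')
p,M=cur();print(p)
hsv=cv2.cvtColor(c['pixels'],cv2.COLOR_RGB2HSV)
m=(((hsv[...,0]<8)|(hsv[...,0]>172))&(hsv[...,1]>110)).astype(np.uint8)
n,l,st,ce=cv2.connectedComponentsWithStats(m);i=1+np.argmax(st[1:,4]);print(st[i],c['cx'],c['cy'],proj(c,[*jw(-.097,0),.088],'wrist'))
ys,xs=np.nonzero(l==i)
W=np.array([onz(c,x,y,.086,'wrist')[:2] for x,y in zip(xs,ys)],np.float32);print('stamp',cv2.minAreaRect(W*1000),jw(-.097,0))
m=((hsv[...,0]>20)&(hsv[...,0]<90)&(hsv[...,1]>110)).astype(np.uint8)
n,l,st,ce=cv2.connectedComponentsWithStats(m);i=1+np.argmax(st[1:,4]);ys,xs=np.nonzero(l==i)
W=np.array([onz(c,x,y,.1,'wrist')[:2] for x,y in zip(xs,ys)],np.float32);print('win',cv2.minAreaRect(W*1000),jw(0,0))
"
```

```text
[ 0.45119604 -0.02030446  0.21664461]
[ 303  108   46   73 3316] 324.1844105624141 237.7172768562358 [325.00683477 146.31785406]
stamp ((509.80743408203125, 1.9363975524902344), (53.156368255615234, 33.12385177612305), 22.129358291625977) [0.50816317 0.00166316]
win ((595.40869140625, 36.62200927734375), (27.04203224182129, 59.31310272216797), 22.23167610168457) [0.5981 0.038 ]
```

The stamp is in the rest: square, cap full height and about 1.6 mm from nominal. I'll press the guide tip once more to be sure it is still fully down.

```bash
python3 -c "
from h import *
A=(.6233,-.0241)
rows([(*A,.215,-68),(*A,.12,-68,.04),(*A,.099,-68,.01)],-1)
"
```

```text
[[-1,3.95,1.7,0.04,0,0,0],[-1,3.95,1.71,0.04,0,0,0],[-1,3.96,1.7,0.04,0,0,0],[-1,3.95,1.71,0.04,0,0,0.1],[-1,0,0,3.17,0,0,0],[-1,0,0,3.16,0,0,0],[-1,0,0,3.17,0,0,0],[-1,0,0,0.7,0,0,0]]
[[-1,0,0,0.7,0,0,0],[-1,0,0,0.7,0,0,0]]
```

Request:
apply_moves(
  plan=[
    [-1, 3.95, 1.7, 0, 0, 0, 0],
    [-1, 3.95, 1.71, 0, 0, 0, 0],
    [-1, 3.96, 1.7, 0, 0, 0, 0],
    [-1, 3.95, 1.71, 0, 0, 0, 0],
    [-1, 0, 0, 3.17, 0, 0, 0],
    [-1, 0, 0, 3.16, 0, 0, 0],
    [-1, 0, 0, 3.17, 0, 0, 0],
    [-1, 0, 0, 0, 0, 0, 0],
  ],
)

```text
t: 31.18
tcp_pos: [0.6209, -0.0237, 0.1182]
eef_rot: [-0.001, 0.982, 0.191, -0.003]
contact_force: [0.3, 0.1, 0.2]
grip_width: 0.001
finger_force: 0.0
```

Request:
apply_moves(
  plan=[
    [-1, 0, 0, 0.7, 0, 0, 0],
    [-1, 0, 0, 0.7, 0, 0, 0],
    [-1, 0, 0, 0.7, 0, 0, 0],
    [-1, 0, 0, 0.3, 0, 0, 0],
    [-1, 0, 0, 0, 0, 0, 0],
  ],
)

```text
t: 31.8
tcp_pos: [0.6231, -0.0245, 0.0981]
eef_rot: [0.0, 0.982, 0.191, 0.0]
contact_force: [-0.5, -1.3, 0.1]
grip_width: 0.004
finger_force: 0.0
```

Free down to 0.098, so the guide is fully down. Retreat and hand in.

Request:
apply_moves(
  plan=[
    [-1, 0, 0, -3, 0, 0, 0],
    [-1, 0, 0, -4, 0, 0, 0],
    [-1, 0, 0, -4, 0, 0, 0],
    [-1, 0, 0, -4, 0, 0, 0],
    [-1, 0, 0, 0, 0, 0, 0],
    [-1, 0, 0, 0, 0, 0, 0],
    [-1, 0, 0, 0, 0, 0, 0],
  ],
)

```text
t: 32.67
tcp_pos: [0.622, -0.0242, 0.2459]
eef_rot: [-0.001, 0.982, 0.191, -0.001]
contact_force: [0.1, 0.5, -0.5]
grip_width: 0.006
finger_force: 0.0
```

```bash
python3 -c "
from rig import ctrl
print(ctrl.job_done())"
```

```text
the job is handed in; nothing more can be done
None
```

I handed the job in after about 33 s, with the carton seated in the pocket, the guide fully down, the cap pressed its full 14 mm in the window, and the stamp released upright in its rest; the hand-in call gave no verdict.

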